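# Reset a pack tester to the battery pack in its fork

### The job

Set the pack tester for the battery pack that lies between the prongs of its fork: first flip the load toggle down to off, then push the bar knob in to unlock it, turn it to the setting whose number of dots equals the number of cells in that pack and let it spring out and latch there, and last flip the load toggle up again to on. Never push the knob in while the load is on, never force it round while it is locked, and leave the packs, the tip cleaner and the flux bottle undisturbed.

Things in the scene. Friction and masses are not known exactly. Their poses are not given: they have to be found in the camera images.
- tester: Fixed grey sloped console, 139 deep (x), 160 wide, 96 mm high. Origin: centre line, on the bench; front faces -x, roughly to the robot; z up. Its dark panel slopes 35 degrees, rising to +x; seen from the front the knob is left (+y), the toggle right. Two black prongs (the fork, 20 mm high, 70 mm apart) reach 86 mm out from its front; a pack lies between them. Handle on top, to 124 mm.
- panel_mid (a point): Middle of the sloped panel's face (106 x 150 mm). x points up the slope, y to the panel's left seen from the front, z straight out of the panel (35 degrees from vertical). The knob's axis is at x = -4 mm, y = +25 mm of this frame; the toggle's pivot at x = -4, y = -52, z = +8 mm.
- selector_grip (a point): On the knob's axis, 22 mm over the panel (15 mm pushed in), amid its bar grip; turns with it. Black knob: round skirt 48 mm across, its top 12 mm over the panel; on it a bar 46 mm long, 13 mm thick, 20 mm high (top 31 mm over the panel). x along the bar to the pointer end (white line), y across the bar, z out of the panel along the axis.
- selector (a joint): Angle, rad: n dots at (n-1) x 0.6283 (36 degrees a step), 1 to 8 dots, growing clockwise seen from outside. Groups of small white dots (rows of two) stand round the knob, 30 to 45 mm from its axis; at one dot the pointer is 126 degrees counter-clockwise of straight up the panel. Hidden teeth lock it when out; let go near a setting it slips into it. Starts at 8 dots.
- selector_press (a joint): How far the selector is pushed in, m: 0 out (locked), 0.0068 fully home against its stop. It turns only when more than about 6 mm in, and must be held in while it turns. Its spring takes 5 N at first and 9 N fully in.
- load_switch (a joint): Load toggle, rad: 0.60 on (lever up the panel), 0 off (lever down the panel, towards the robot); it snaps over its middle at 0.30 and stays on either side.
- switch_tip (a point): Middle of the ball end (9 mm) of the steel toggle lever, moves with it. The lever is 7 mm thick; its pivot is 8 mm over the panel and the ball 21 mm from the pivot, leaning 17 degrees up (on) or down (off) the panel; about 2 to 4 N at the ball flips it.
- dock (a point): Middle of the fork on the bench, where the pack under test lies; axes as the tester's.
- pack_2: Pack of two white cylindrical cells taped side by side, loose, lying flat: each cell 18 mm thick and 65 mm long, pack 37 x 65 x 18 mm. Origin: centre of its underside; y along the cells. One of the three packs, not always the same, lies between the prongs of the fork; the other two lie on the bench behind the tester.
- pack_3: Pack of three white cylindrical cells taped side by side, loose, lying flat: each cell 18 mm thick and 65 mm long, pack 56 x 65 x 18 mm. Origin: centre of its underside; y along the cells. One of the three packs, not always the same, lies between the prongs of the fork; the other two lie on the bench behind the tester.
- pack_4: Pack of four white cylindrical cells taped side by side, loose, lying flat: each cell 18 mm thick and 65 mm long, pack 74 x 65 x 18 mm. Origin: centre of its underside; y along the cells. One of the three packs, not always the same, lies between the prongs of the fork; the other two lie on the bench behind the tester.
- tip_cleaner: Round black tip cleaner pot, 60 mm across and 48 mm high, loose, standing near the tester. Origin: centre of its underside. Bystander.
- flux_bottle: Small flux bottle with a spout, 40 mm across, 112 mm high, loose, standing beyond the solder station. Origin: centre of its underside. Bystander.
Not all that is in view belongs to the job. Leave any black look-alike of the pack_2 alone.

How it is judged:
By the outcome, as a careful person would: the job done as asked, in the order asked, and still so for the second after the job is handed in, with the robot touching nothing.
It also fails if it takes over 61 s, if anything falls off the work surface, if the arm or the gripper's body presses on something with over 40 N, if the wrist force passes 120 N, or if a joint passes its speed limit or range.

### The arm

A 7-joint arm with a two-finger parallel gripper is mounted at the origin on a cart in front of the work surface, level with it; the furniture and walls round the work are solid. World frame = base frame: x ahead of the robot, y to its left, z up, the work surface at z = 0. Lengths are in m, angles in rad, forces in N, time in s.
With the tool pointing down it reaches from about 0.4 to 0.875 m from the base axis. Payload 19.3 kg.
Tool frame: the origin (TCP) lies midway between the tips of the shut fingers; the grasp point (between the pads) lies 19 mm behind it; x points along the fingers, y is the direction in which the jaws open and shut, and the axes are right-handed (so a half turn about x gives the same grasp; the last joint's range is limited). The gripper opens to 85 mm and grips with 20 to 120 N. Pads are 22 mm wide; open, the fingers measure 114 mm over their backs; the gripper's body (76 mm by 85 mm) begins 54 mm behind the grasp point. The pads swing forward as they close: fully open they stand 13 mm farther back than shut.
Start: joints at [-1.244, 0.521, -0.036, 1.599, 0.021, 1.021, -0.113], TCP at [0.242, 0.576, 0.231] pointing down, gripper open.
Joint ranges: [-2.91, 2.91], [-0.3, 2.13], [-1.5, 1.42], [0.17, 2.43], [-1.26, 4.41], [0.16, 1.93], [-2.52, 2.52]. Speed limits (rad/s): [1.89, 1.89, 2.39, 2.39, 3.01, 3.01, 3.01].

### API

Orientations are given as [roll, pitch, yaw] about the fixed x, y, z axes, in that order (R = Rz(yaw) Ry(pitch) Rx(roll)).
In Python, from workcell import telemetry, vision, workorder gives the robot as it stands. The module is installed in compiled form; this text tells all that it offers.
- The arm moves only by the tool play_rows, never from a script. Its argument "deltas" is a list of rows, each a list of 7 numbers: the shift along the world's x, y, z in mm, then the turn, a rotation vector about the world's x, y, z in degrees, then the finger opening in mm, from 0 to 85.4. In form: [[x, y, z, wx, wy, wz, jaw], ...]. A call has 1 to 8 rows; each row shifts and turns the commanded pose from where the row before left it; what a row does not reach is not made up. A row lasts 1/8 s, in which the tool goes at most 62.5 mm and 10.7 degrees, less where a joint would pass 70% of its speed; a pose out of reach is approached as far as the arm can. A call with a gripper value outside its range is refused whole. The fingers move at their own pace and stop on an object; "grip_force" is the grip in N (left out, the last holds). Time passes only in rows, so rows that do not move let the fingers close. It gives the time, the measured TCP pose, the force and the opening at its end, in the units of the state.
- telemetry.observe(): the state, without advancing time (a new reading comes with each control period).
- vision.grab_frame(name): name is "side" or "top"; returns the picture (384x512x3 uint8, red, green, blue); there is no depth.
- vision.camera_info(name): a dict with "mtx" (3x3 intrinsics, pixels), "rvec" (rotation vector, rad) and "tvec" (3), from world to camera coordinates, as OpenCV has them. Camera axes: x right, y down, z forward; pixel columns grow to the right and rows downward; lengths in m; the calibration is good to about 2 mm. A picture is of the moment at which its call begins. camera_info takes no time and is no camera call.
- workorder.job_done(): hands the job in, once; it reports no verdict.
The state is a dict: "clock": time; "qpos": joint angles; "qd": joint speeds; "joint_efforts": joint torques, N m; "position": TCP position; "tool_rot": TCP orientation; "force": force on the tool from outside, world axes, zero at the start; "moment": the same for the moment, N m; "grip_width": finger opening in m.
Only numpy, scipy, OpenCV 4.12 (cv2) and the standard library are available. Lean on these libraries where they do the work, as an engineer would, in place of code of your own. Each camera call takes 0.05 s, during which the arm holds its last target. There are 200 camera calls.

## Working session

There is one attempt and no reset: what is moved stays moved. The work goes in short steps, Python scripts to look and compute and a tool call to move; the robot and the scene stay as the last step left them, time stands still between calls to the robot, and variables do not carry over. Pictures are saved under pics/ and viewed, about 8 in all and at most 12, crops included, and the job is handed in when it is done.

Besides the shell and the picture viewer there is one more tool, called after "Call:" as name(argument=value, ...) on one line, values as JSON. play_rows: Moves the arm, as the interface text tells. Its arguments: {"type":"object","properties":{"deltas":{"type":"array","items":{"type":"array","items":{"type":"number"}}},"grip_force":{"type":"number"}},"required":["deltas"]}

```bash
mkdir -p pics; python3 - <<'E'
from workcell import telemetry, vision
import cv2
print(telemetry.observe())
for n in("side","top"):
    im=vision.grab_frame(n); cv2.imwrite(f"pics/{n}0.png",im[:,:,::-1]); print(vision.camera_info(n))
E
```

```text
{'clock': 0.0, 'qpos': array([-1.24421489,  0.52199431, -0.03633562,  1.60000557,  0.02122077,
        1.02108946, -0.11282366]), 'qd': array([-3.55879708e-05, -6.80680054e-05,  1.46601600e-03,  6.46223064e-04,
        1.08065519e-03,  1.93054587e-03,  1.56600512e-03]), 'joint_efforts': array([-1.43450641e-03, -9.27080297e+01,  1.97911531e+00, -3.69945395e+01,
        1.77473371e-02,  7.89739599e-03,  2.96108090e-05]), 'position': array([0.24143818, 0.57612108, 0.23073879]), 'tool_rot': array([-1.48725252,  1.56968529, -1.88404964]), 'force': array([-0.14155973,  0.24669318, -0.72679189]), 'moment': array([ 0.00506582, -0.03259225, -0.03099249]), 'grip_width': 0.08536969739721512}
{'mtx': array([[425.75161956,   0.        , 252.3368111 ],
       [  0.        , 425.75161956, 198.16816067],
       [  0.        ,   0.        ,   1.        ]]), 'rvec': array([ 1.97002503, -0.60122252,  0.38450164]), 'tvec': array([-0.66580947,  0.10827944,  1.0898921 ])}
{'mtx': array([[403.82604514,   0.        , 258.45413356],
       [  0.        , 403.82604514, 193.96329757],
       [  0.        ,   0.        ,   1.        ]]), 'rvec': array([ 2.15248298, -2.11936051,  0.22013881]), 'tvec': array([-0.30964392,  0.59469245,  1.08513165])}
```

View pics/side0.png

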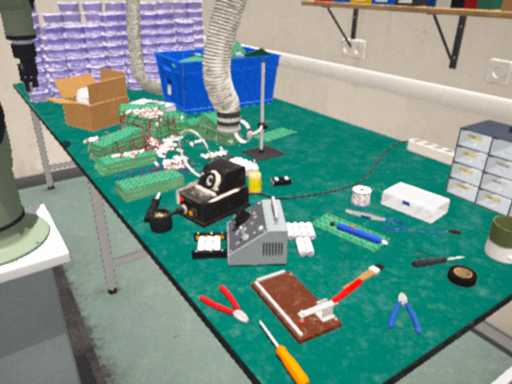

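View pics/top0.png

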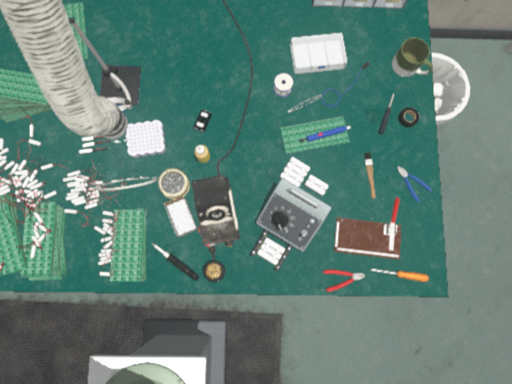

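The tester is at about (293,213) in the top view, with its fork at (270,250); in the side view it's at (258,235) with the fork pack at (210,243). Next I'll enlarge both.

```bash
python3 - <<'E'
import cv2,numpy as np
t=cv2.imread("pics/top0.png")[145:275,240:340]; s=cv2.imread("pics/side0.png")[190:275,185:325]
a=cv2.resize(t,(460,598),interpolation=cv2.INTER_CUBIC); cv2.imwrite("pics/c_top.png",a)
cv2.imwrite("pics/c_side.png",cv2.resize(s,(790,480),interpolation=cv2.INTER_CUBIC))
E
```

```text
(no output)
```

View pics/c_top.png

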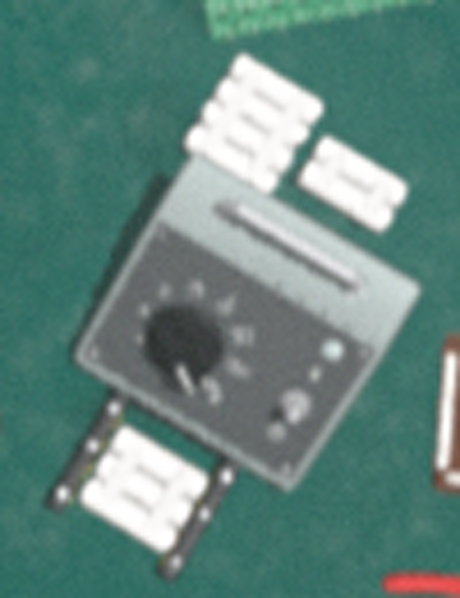

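View pics/c_side.png

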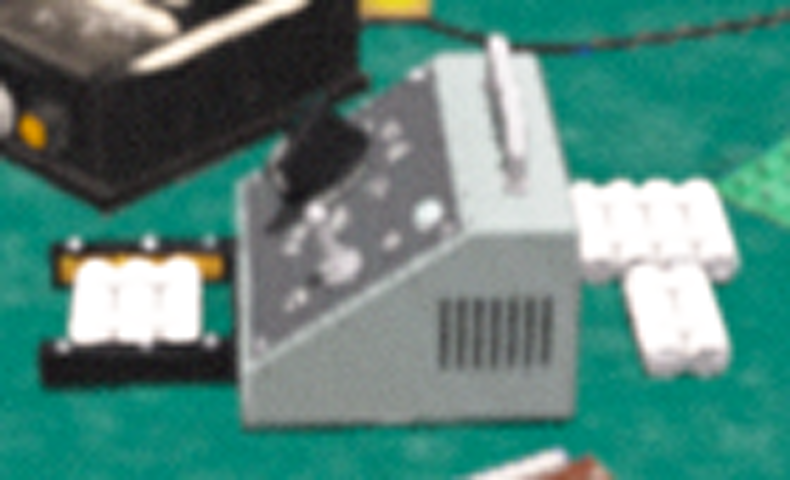

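The pack between the prongs has three humps, so it's pack_3; the 4-cell and 2-cell packs lie behind the tester. The target is therefore 3 dots, half a turn counter-clockwise from 8. The pointer is at lower right, as expected for 8 dots. The console corners show in both views, so I'll triangulate them.

```bash
cat > h.py <<'E'
import numpy as np, cv2
from workcell import vision
from scipy.spatial.transform import Rotation as R
def P(n):
    c=vision.camera_info(n); return c["mtx"]@np.c_[cv2.Rodrigues(c["rvec"])[0],c["tvec"]]
def proj(n,X):
    p=P(n)@np.r_[X,1]; return p[:2]/p[2]
def tri(t,s):
    X=cv2.triangulatePoints(P("top"),P("side"),np.array(t,float).reshape(2,1),np.array(s,float).reshape(2,1))[:,0]; X=X[:3]/X[3]
    return X, np.linalg.norm(proj("top",X)-t), np.linalg.norm(proj("side",X)-s)
def plane(n,uv,z):
    M=P(n); a=np.linalg.solve(M[:,:3],np.r_[uv,1]); o=-np.linalg.solve(M[:,:3],M[:,3]); return o+a*(z-o[2])/a[2]
E
python3 - <<'E'
from h import *
T=lambda u,v:np.array([240+(u+.5)/4.6-.5,145+(v+.5)/4.6-.5])
S=lambda u,v:np.array([185+(u+.5)/5.643-.5,190+(v+.5)/5.647-.5])
D=dict(slopebotR=((290,488),(245,372)),slopebotL=((78,355),(240,182)),backR=((418,290),(570,232)),backL=((195,155),(540,57)),
 slopetopR=((375,350),(465,232)),slopetopL=((160,222),(432,57)),lamp=((334,349),(428,214)),ball=((296,400),(342,262)),handR=((360,287),(515,185)),knobc=((185,343),None))
loc=dict(slopebotR=(-69.5,-80,35),slopebotL=(-69.5,80,35),backR=(69.5,-80,96),backL=(69.5,80,96))
A=[];B=[]
for k,(t,s) in D.items():
    if s: print(k,[np.round(x*1000,1) if i==0 else round(x,1) for i,x in enumerate(tri(T(*t),S(*s)))])
    if k in loc:
        A.append(loc[k][:2]); w=plane("top",T(*t),loc[k][2]/1000)*1000; B.append(w[:2]); print("  plane",w)
A=np.array(A);B=np.array(B);a=A-A.mean(0);b=B-B.mean(0)
yaw=np.arctan2((a[:,0]*b[:,1]-a[:,1]*b[:,0]).sum(),(a*b).sum()); o=B.mean(0)
print(np.degrees(yaw),o)
Rz=R.from_euler('z',yaw).as_matrix()
print("resid",b-a@Rz[:2,:2].T)
E
```

```text
slopebotR [array([ 443.9, -428.8,   31.4]), np.float64(0.3), np.float64(0.3)]
  plane [ 443.02353385 -427.88731756   35.        ]
slopebotL [array([ 523. , -296.5,   32.6]), np.float64(0.1), np.float64(0.1)]
  plane [ 522.91151854 -296.57209839   35.        ]
backR [array([ 557.7, -496.7,   95. ]), np.float64(0.2), np.float64(0.2)]
  plane [ 557.91327146 -496.783197     96.        ]
backL [array([ 640.3, -365.5,   94.3]), np.float64(1.0), np.float64(0.9)]
  plane [ 637.52278581 -363.96652622   96.        ]
slopetopR [array([ 522.6, -471.4,   93.6]), np.float64(0.3), np.float64(0.3)]
slopetopL [array([ 596.8, -343.6,   97.4]), np.float64(0.3), np.float64(0.3)]
lamp [array([ 522.5, -447.2,   90.2]), np.float64(0.0), np.float64(0.0)]
ball [array([ 493.8, -427.4,   66.7]), np.float64(0.2), np.float64(0.2)]
handR [array([ 557.6, -461. ,   99.7]), np.float64(0.4), np.float64(0.4)]
-30.94495378697646 [ 540.34277742 -396.30228479]
resid [[ 3.42539204  1.29000941]
 [ 1.03908482 -4.62064687]
 [-0.89984965  3.86992107]
 [-3.56462721 -0.53928361]]
```

```bash
cat >> h.py <<'E'
yaw=np.radians(-30.95); O=np.array([.5403,-.3963,0]); MX=-.024; MZ=.0655
Rt=R.from_euler('z',yaw).as_matrix()
c,s=np.cos(np.radians(35)),np.sin(np.radians(35))
Rp=Rt@np.array([[c,0,-s],[0,1,0],[s,0,c]])   # panel axes in world
M0=O+Rt@np.array([MX,0,MZ])
def pan(x,y,z): return M0+Rp@(np.array([x,y,z])/1000)
E
python3 - <<'E'
from h import *
print(M0)
t=cv2.imread("pics/top0.png")[175:260,250:335]; sd=cv2.imread("pics/side0.png")[190:275,215:300]
k=4.7
out=[]
for n,im,o in(("top",t,(250,175)),("side",sd,(215,190))):
    im=cv2.resize(im,None,fx=k,fy=k,interpolation=cv2.INTER_CUBIC)
    d=lambda p,col:cv2.circle(im,tuple(int(round(v)) for v in (proj(n,p)-o+.5)*k),2,col,-1)
    for a in range(0,360,20): d(pan(-4+24*np.cos(np.radians(a)),25+24*np.sin(np.radians(a)),12),(0,0,255))
    for a in(-126,54): d(pan(-4+23*np.cos(np.radians(a)),25+23*np.sin(np.radians(a)),31),(0,255,255))
    d(pan(2.1,-52,28),(255,0,255)); d(pan(-4,-52,8),(0,255,0))
    for x in(-53,53):
        for y in(-75,75): d(pan(x,y,0),(255,200,0))
    out.append(im)
cv2.imwrite("pics/ov.png",np.hstack(out))
E
```

```text
[ 0.51971721 -0.38395704  0.0655    ]
```

View pics/ov.png

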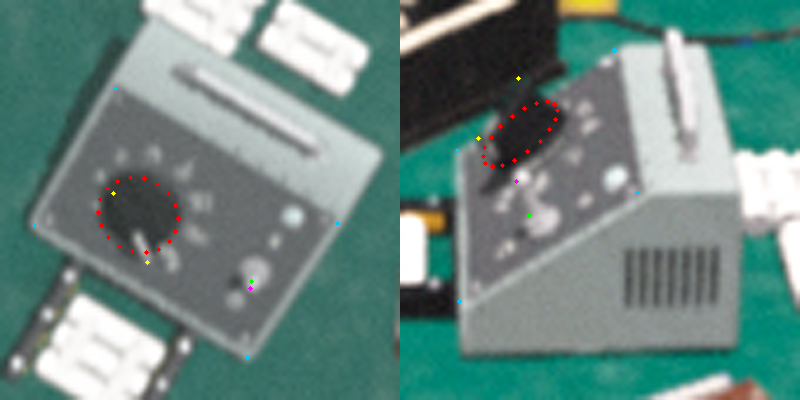

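The overlay fits to within about 1–2 px, which is enough to set out. Next I'll work out the approach moves.

```bash
cat >> h.py <<'E'
def state():
    from workcell import telemetry
    o=telemetry.observe(); return o, R.from_euler('xyz',o["tool_rot"])
def tool(jaw):  # tool y at angle jaw (deg CCW of panel up), x into panel
    j=np.radians(jaw); y=Rp@np.array([np.cos(j),np.sin(j),0]); x=-Rp[:,2]; return R.from_matrix(np.c_[x,y,np.cross(x,y)])
def topan(X): return Rp.T@(X-M0)*1000
def go(p,jaw):
    o,r=state(); print("clk",round(o["clock"],2),"q",np.round(o["qpos"],2),"F",np.round(Rp.T@o["force"],1),"w",round(o["grip_width"]*1000,1))
    print("pan now",np.round(topan(o["position"]),1),"shift",np.round((p-o["position"])*1000,1),"rot",np.round(np.degrees((tool(jaw)*r.inv()).as_rotvec()),1))
E
python3 - <<'E'
from h import *
print("panel axes\n",Rp.round(3)); o,r=state(); print("tool axes\n",r.as_matrix().round(3))
for j in(90,-90): go(pan(28,-52,100),j)
print(topan(np.array([.4938,-.4274,.0667])))
for j in(90,-90):
  d=tool(j)*(R.from_euler('z',-106,degrees=True)*r).inv(); print(j,np.degrees(d.as_rotvec()))
E
```

```text
panel axes
 [[ 0.703  0.514 -0.492]
 [-0.421  0.858  0.295]
 [ 0.574  0.     0.819]]
tool axes
 [[-0.     0.386  0.922]
 [-0.001  0.922 -0.386]
 [-1.    -0.001  0.   ]]
clk 0.1 q [-1.24  0.52 -0.04  1.6   0.02  1.02 -0.11] F [0.2 0.1 0.5] w 85.5
pan now [-505.2  680.3  555.5] shift [ 222.  -987.   -67.3] rot [-15.8 -31.3  -7.9]
clk 0.1 q [-1.24  0.52 -0.04  1.6   0.02  1.02 -0.11] F [0.2 0.1 0.5] w 85.5
pan now [-505.2  680.3  555.5] shift [ 222.  -987.   -67.3] rot [-46.3  23.5 164.1]
[  0.78269952 -50.58634942   0.9168774 ]
90 [-38.87264633  -7.02733651  94.42247763]
-90 [  6.66088889 -37.52214162 -79.47228092]
```

Call:
play_rows(deltas=[[35,-36,17,0,0,-6,40],[35,-36,17,0,0,-6,40],[35,-36,17,0,0,-6,40],[35,-36,17,0,0,-6,40],[35,-36,17,0,0,-6,40],[35,-36,16,0,0,-6,40],[18,-47,0,0,0,-6,40],[18,-47,0,0,0,-6,40]])

```text
clock: 1.1
position: [0.488, 0.2648, 0.3321]
tool_rot: [-1.226, 1.57, -2.464]
force: [0.3, 0.2, -0.7]
grip_width: 0.0402
```

Call:
play_rows(deltas=[[18,-47,0,0,0,-6,40],[18,-47,0,0,0,-6,40],[18,-47,0,0,0,-6,40],[18,-47,0,0,0,-6,40],[-7,-47,0,0,0,-6,40],[-7,-47,0,0,0,-6,40],[-7,-47,0,0,0,-6,40],[-7,-47,0,0,0,-6,40]])

```text
clock: 2.1
position: [0.5311, -0.111, 0.3322]
tool_rot: [-1.59, 1.571, 2.618]
force: [1.3, 0.1, 0.6]
grip_width: 0.0398
```

```bash
python3 -c "
from h import *
go(pan(0,-52,90),0)"
```

```text
clk 2.1 q [-0.34  0.33  0.57  1.71 -0.19  1.16 -0.21] F [ 1.2  0.8 -0.1] w 39.8
pan now [ 45.9 240.  293.4] shift [ -82.3 -291.1 -193. ] rot [-17.5 -30.3  -2. ]
```

Call:
play_rows(deltas=[[-10,-40,0,-2,-4,0,40],[-10,-40,0,-2,-4,0,40],[-10,-40,0,-2,-4,0,40],[-10,-40,-10,-2,-4,0,40],[-10,-40,-20,-2,-4,-1,40],[-10,-40,-30,-2.5,-4,-1,40],[-11,-30,-30,-2.5,-3,0,40],[-11,-21,-30,-2.5,-3.3,0,40]])

```text
clock: 3.1
position: [0.4664, -0.3743, 0.2394]
tool_rot: [1.61, 1.014, -0.482]
force: [0.6, -0.1, 0.9]
grip_width: 0.0405
```

Call:
play_rows(deltas=[[0,0,-30,0,0,0,40],[0,0,-30,0,0,0,40],[0,0,0,0,0,0,40]])

```text
clock: 3.48
position: [0.4684, -0.375, 0.1872]
tool_rot: [1.615, 1.027, -0.473]
force: [-0.3, -0.5, 0.0]
grip_width: 0.0402
```

```bash
python3 -c "
from h import *
go(pan(0,-52,40),0)
for n in('top','side'):
    cv2.imwrite('pics/%s1.png'%n,vision.grab_frame(n)[:,:,::-1])
a=cv2.imread('pics/top1.png')[160:270,235:345];b=cv2.imread('pics/side1.png')[150:260,205:315]
cv2.imwrite('pics/near1.png',cv2.resize(np.hstack([a,b]),None,fx=3.6,fy=3.6,interpolation=2))
"
```

```text
clk 3.48 q [ 0.45  0.38  0.21  2.17 -1.24  0.16  1.3 ] F [ 0.  -0.5  0. ] w 40.2
pan now [ 30.  -18.7 127.6] shift [  4.9 -41.7 -88.9] rot [-3.1 -2.7 -1.7]
```

View pics/near1.png

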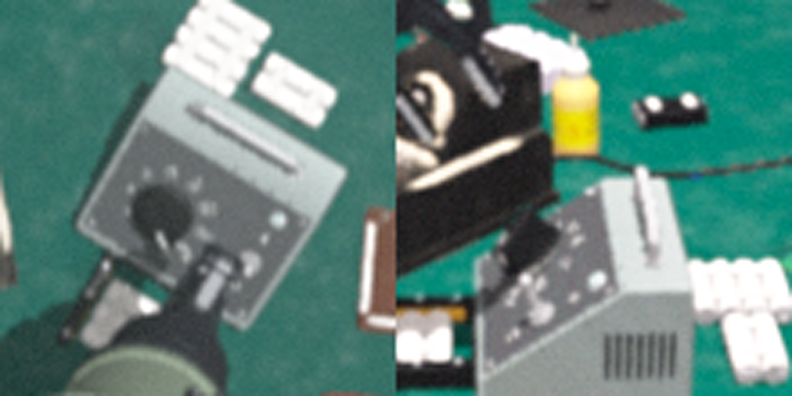

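The picture shows the gripper over the toggle side of the panel, and it hasn't touched anything. However, J5 and J6 are at their limits: the tool is nearly in line with the forearm. A quick kinematic model will let me choose a route onto the other wrist branch (J5 positive).

```bash
cat > kin.py <<'E'
import numpy as np
from scipy.spatial.transform import Rotation as R
from scipy.optimize import least_squares
import itertools
LO=np.array([-2.91,-.3,-1.5,.17,-1.26,.16,-2.52]);HI=np.array([2.91,2.13,1.42,2.43,4.41,1.93,2.52])
def fk(q,sg,pr):
    h,a,b,L=pr[:4]; off=pr[4]
    M=R.from_euler('z',off); p=np.array([0,0,h]); ax='zyzyzyz'
    for i in range(7):
        M=M*R.from_euler(ax[i],sg[i]*q[i])
        if i==1:p=p+M.apply([0,0,a])
        if i==3:p=p+M.apply([0,0,b])
        if i==6:p=p+M.apply([0,0,L])
    M=M*R.from_euler('z',pr[5])*R.from_matrix([[0,0,1],[0,1,0],[1,0,0]][0:0] or np.array([[0,0,-1],[0,1,0],[1,0,0]],float))
    return p,M
E
python3 - <<'E'
from kin import *
from h import state
o,r=state()
D=[([-1.24421489,.52199431,-.03633562,1.60000557,.02122077,1.02108946,-.11282366],[.24143818,.57612108,.23073879],[-1.48725252,1.56968529,-1.88404964]),
([-.34,.33,.57,1.71,-.19,1.16,-.21],[.5311,-.111,.3322],[-1.59,1.571,2.618]),(o["qpos"],o["position"],o["tool_rot"])]
best=[]
for s in itertools.product([1,-1],repeat=4):
    sg=np.array([s[0],1,s[1],1,s[2],1,s[3]],float)
    def res(x):
        e=[]
        for q,p,t in D:
            P,M=fk(np.array(q),sg,x); e+=list((P-p)*5)+list((M*R.from_euler('xyz',t).inv()).as_rotvec())
        return e
    for y0 in(0,1.57,3.14,-1.57):
        f=least_squares(res,[.3,.4,.45,.3,0,y0]); best.append((f.cost,s,f.x,np.round(f.fun,3)))
best.sort(key=lambda b:b[0])
for b in best[:3]: print(b)
E
```

```text
(np.float64(0.0020061800639530145), (-1, -1, -1, -1), array([ 0.35917574,  0.50694816,  0.43713958,  0.33345616, -0.09510091,
        1.48439543]), array([-0.001,  0.001,  0.028,  0.   ,  0.   , -0.009, -0.003,  0.014,
       -0.012, -0.001,  0.003,  0.004,  0.001, -0.007, -0.016, -0.039,
        0.022, -0.021]))
(np.float64(0.002006180063953015), (-1, -1, -1, -1), array([ 0.35917574,  0.50694816,  0.43713958,  0.33345616, -0.09510091,
        1.48439543]), array([-0.001,  0.001,  0.028,  0.   ,  0.   , -0.009, -0.003,  0.014,
       -0.012, -0.001,  0.003,  0.004,  0.001, -0.007, -0.016, -0.039,
        0.022, -0.021]))
(np.float64(0.0020061800639530193), (-1, -1, -1, -1), array([ 0.35917574,  0.50694816,  0.43713958,  0.33345617, -0.09510091,
        1.48439543]), array([-0.001,  0.001,  0.028,  0.   ,  0.   , -0.009, -0.003,  0.014,
       -0.012, -0.001,  0.003,  0.004,  0.001, -0.007, -0.016, -0.039,
        0.022, -0.021]))
```

```bash
cat >> kin.py <<'E'
SG=np.array([-1,1,-1,1,-1,1,-1.]);PR=np.array([.35917574,.50694816,.43713958,.33345616,-.09510091,1.48439543])
def err(q,p,M):
    P,N=fk(q,SG,PR); return np.r_[p-P,(M*N.inv()).as_rotvec()*.3]
def ik(q,p,M,n=30):
    q=q.copy()
    for _ in range(n):
        e=err(q,p,M)
        if np.linalg.norm(e)<1e-5: break
        J=np.array([-(err(q+1e-5*d,p,M)-e)/1e-5 for d in np.eye(7)]).T
        dq=J.T@np.linalg.solve(J@J.T+1e-4*np.eye(6),e)
        q=np.clip(q+dq*min(1,.1/np.abs(dq).max()),LO,HI)
    return q,np.linalg.norm(err(q,p,M))
def run(q,p,M,rows,show=True):
    for r in rows:
        p=p+np.array(r[:3])/1000; M=R.from_rotvec(np.radians(r[3:6]))*M; q,e=ik(q,p,M)
    if show: print(np.round(q,2),"err",round(e,4))
    return q,p,M
E
python3 - <<'E'
from kin import *
from h import state,pan,tool
q=np.array([-.34,.33,.57,1.71,-.19,1.16,-.21]); p,M=fk(q,SG,PR)
rows=[[-10,-40,0,-2,-4,0],[-10,-40,0,-2,-4,0],[-10,-40,0,-2,-4,0],[-10,-40,-10,-2,-4,0],[-10,-40,-20,-2,-4,-1],[-10,-40,-30,-2.5,-4,-1],[-11,-30,-30,-2.5,-3,0],[-11,-21,-30,-2.5,-3.3,0],[0,0,-30,0,0,0],[0,0,-30,0,0,0]]
run(q,p,M,rows)
# families at targets: sample solutions
rng=np.random.default_rng(0)
for nm,P,j in(("tog",pan(0,-52,12),0),("tog180",pan(0,-52,12),180),("tog",pan(0,-52,12),90),("tog",pan(0,-52,12),-90),("k144",pan(-4,25,14),144),("k-36",pan(-4,25,14),-36),("k54",pan(-4,25,14),54),("k234",pan(-4,25,14),234)):
    S=[]
    for _ in range(50):
        s=ik(rng.uniform(LO,HI),P,tool(j),60)
        if s[1]<1e-3 and np.all(s[0]>LO+.01) and np.all(s[0]<HI-.01): S.append(s[0])
    S=np.array(S); print(nm,j,len(S))
    if len(S): print(np.round(S[np.argsort(S[:,2])][::max(1,len(S)//6)],2))
E
```

```text
[ 1.81  0.75 -1.3   2.34 -1.26  0.16  2.03] err 0.3154
tog 0 10
[[ 1.63  1.5  -1.49  2.13  2.09  1.13 -1.19]
 [ 1.62  1.49 -1.48  2.13  2.09  1.13 -1.19]
 [ 1.45  0.98 -1.01  2.13  2.13  0.58 -1.61]
 [ 1.33  0.86 -0.83  2.14  2.24  0.44 -1.82]
 [ 1.27  0.81 -0.74  2.13  2.33  0.38 -1.94]
 [ 1.15  0.75 -0.58  2.13  2.54  0.3  -2.22]
 [ 1.06  0.72 -0.46  2.13  2.75  0.27 -2.47]
 [ 0.33  0.72  0.46  2.13  4.08  0.48  2.2 ]
 [-0.03  0.95  0.97  2.13  4.21  0.83  1.83]
 [-0.14  1.11  1.16  2.13  4.21  1.02  1.7 ]]
tog180 180 24
[[ 1.62  1.48 -1.47  2.13  2.09  1.11  1.94]
 [ 1.35  0.88 -0.86  2.13  2.22  0.46  1.36]
 [ 1.08  0.72 -0.48  2.13  2.71  0.27  0.72]
 [ 0.91  0.68 -0.27  2.13  3.17  0.24  0.18]
 [ 0.47  0.68  0.28  2.13  3.97  0.39 -0.78]
 [ 0.11  0.82  0.75  2.13  4.18  0.66 -1.16]]
tog 90 16
[[ 1.54  1.14 -1.19  2.13  2.08  0.76  0.13]
 [ 1.25  0.8  -0.71  2.14  2.36  0.37 -0.42]
 [ 1.2   0.77 -0.64  2.13  2.45  0.33 -0.54]
 [ 1.16  0.75 -0.59  2.13  2.52  0.31 -0.62]
 [ 1.05  0.71 -0.44  2.13  2.79  0.26 -0.95]
 [ 0.93  0.68 -0.29  2.13  3.12  0.24 -1.33]
 [ 0.86  0.67 -0.21 
[... 1051 characters left out ...]
]
k54 54 17
[[ 1.42  1.23 -1.28  2.18  2.12  0.97 -0.61]
 [ 1.31  1.01 -1.06  2.18  2.15  0.73 -0.81]
 [ 0.97  0.73 -0.55  2.18  2.47  0.39 -1.37]
 [ 0.84  0.69 -0.39  2.18  2.68  0.33 -1.63]
 [ 0.73  0.66 -0.24  2.18  2.9   0.3  -1.9 ]
 [ 0.66  0.66 -0.17  2.18  3.03  0.29 -2.05]
 [ 0.66  0.65 -0.16  2.18  3.04  0.29 -2.06]
 [ 0.54  0.65 -0.01  2.18  3.29  0.3  -2.35]
 [-0.35  1.19  1.24  2.18  4.17  1.03  2.49]]
k234 234 18
[[ 1.32  1.01 -1.06  2.18  2.15  0.73  2.33]
 [ 0.92  0.71 -0.49  2.18  2.55  0.37  1.68]
 [ 0.79  0.68 -0.33  2.18  2.76  0.32  1.41]
 [ 0.7   0.66 -0.21  2.18  2.94  0.3   1.19]
 [-0.01  0.78  0.68  2.18  4.03  0.54 -0.18]
 [-0.1   0.84  0.81  2.18  4.09  0.62 -0.3 ]]
```

```bash
cat > plan.py <<'E'
from kin import *
from h import state,pan,tool
from scipy.interpolate import PchipInterpolator
def emit(Q,q0,jaw=40,nd=(1,1)):
    p,M=fk(Q[0],SG,PR); rows=[]
    P,N=p,M
    for q in Q[1:]:
        p2,M2=fk(q,SG,PR)
        d=np.round((p2-p)*1000,0); w=np.round(np.degrees((M2*M.inv()).as_rotvec()),1)
        rows.append([*d,*w]); p=p+d/1000; M=R.from_rotvec(np.radians(w))*M
    return rows
E
python3 - <<'E'
from plan import *
o,r=state(); q0=o["qpos"]
g0=np.array([.45,.55,.2,2.15,3.7,.35,-.7]); g,e=ik(g0,pan(0,-52,95),tool(180),100); print("goal",np.round(g,2),e)
h1=q0.copy(); h1[5]=.4; h1[4]=-1.0; h1[1]-=.05
h2=h1.copy(); h2[4]=1.3; h2[6]=h1[6]+(g[6]-h1[6])*.5;h2[5]=.4
K=np.array([q0,h1,h2,g]); t=[0,3,15,27]
Q=PchipInterpolator(t,K)(np.arange(28))
rows=emit(Q,q0)
print("maxdq",np.abs(np.diff(Q,axis=0)).max(0).round(2)); print("z min",min(fk(q,SG,PR)[0][2] for q in Q))
q,p,M=q0,*fk(q0,SG,PR)
for i in range(0,27,8):
    print([[float(v) for v in x]+[40] for x in rows[i:i+8]]); q,p,M=run(q,p,M,rows[i:i+8])
    print("  want",Q[min(i+8,27)].round(2),fk(q,SG,PR)[0].round(3))
E
```

```text
goal [ 0.67  0.47  0.06  2.24  4.02  0.24 -0.73] 5.4975525032589e-06
maxdq [0.03 0.02 0.02 0.01 0.24 0.1  0.11]
z min 0.14331793534396703
[[10.0, 32.0, 7.0, 2.9, -0.8, 6.0, 40], [2.0, 30.0, 6.0, 2.2, 0.2, 6.4, 40], [-7.0, 13.0, -1.0, -0.5, 1.8, 5.5, 40], [-14.0, 0.0, -7.0, -2.4, 2.9, 4.6, 40], [-16.0, -2.0, -7.0, -2.4, 3.5, 4.4, 40], [-19.0, -6.0, -7.0, -2.6, 3.8, 4.2, 40], [-21.0, -9.0, -5.0, -2.9, 4.2, 3.9, 40], [-21.0, -14.0, -3.0, -3.3, 4.2, 3.8, 40]]
[ 0.22  0.35  0.48  2.17 -0.45  0.43  1.24] err 0.0
  want [ 0.45  0.33  0.21  2.17 -0.21  0.4   1.01] [ 0.384 -0.332  0.169]
[[-19.0, -18.0, 0.0, -3.9, 4.2, 3.7, 40], [-17.0, -22.0, 4.0, -4.3, 3.9, 3.7, 40], [-13.0, -24.0, 7.0, -4.7, 3.6, 3.9, 40], [-7.0, -26.0, 10.0, -5.0, 3.2, 4.2, 40], [-2.0, -25.0, 13.0, -5.0, 2.8, 4.6, 40], [4.0, -24.0, 16.0, -5.0, 2.5, 5.1, 40], [8.0, -20.0, 16.0, -4.7, 2.2, 5.5, 40], [13.0, -17.0, 15.0, -4.4, 2.2, 5.9, 40]]
[-0.19  0.52  1.03  2.17  0.37  0.16  1.21] err 0.0454
  want [0.45 0.33 0.2  2.17 1.51 0.4  0.19] [ 0.32  -0.498  0.241]
[[17.0, -12.0, 12.0, -3.9, 2.2, 6.4, 40], [19.0, -7.0, 8.0, -3.4, 2.1, 6.7, 40], [19.0, -1.0, 3.0, -2.6, 2.4, 7.1, 40], [20.0, 4.0, -2.0, -2.1, 2.6, 7.3, 40], [17.0, 9.0, -7.0, -1.4, 2.9, 7.6, 40], [14.0, 14.0, -13.0, -0.8, 3.3, 7.6, 40], [10.0, 17.0, -17.0, -0.3, 3.7, 7.7, 40], [3.0, 20.0, -21.0, -0.1, 4.1, 7.7, 40]]
[ 0.59  0.42  0.12  2.21  3.31  0.3  -0.49] err 0.0
  want [ 0.59  0.42  0.12  2.21  3.3   0.3  -0.48] [ 0.47  -0.464  0.213]
[[-2.0, 22.0, -22.0, 0.1, 4.5, 7.6, 40], [-8.0, 21.0, -24.0, 0.2, 4.8, 7.7, 40], [-13.0, 21.0, -24.0, 0.0, 4.9, 7.6, 40]]
[ 0.83  0.47 -0.13  2.24  3.75  0.18 -0.43] err 0.0
  want [ 0.67  0.47  0.06  2.24  4.02  0.24 -0.73] [ 0.447 -0.4    0.143]
```

```bash
cat > sim.py <<'E'
from plan import *
o,r=state(); q0=o["qpos"]; pr,Mr=fk(q0,SG,PR)
best=None
for c in(.6,.8,1.0):
  for up in(0,.1,.2):
    h1=q0.copy(); h1[5]=c; h1[4]=-.7; h1[1]-=up
    for m in(1.3,1.7):
      h2=h1.copy(); h2[4]=m; h2[6]=.3
      h3=np.array([.45,.45-up/2,.2,2.17,3.2,.5,-.4])
      Q=PchipInterpolator([0,5,17,28],np.array([q0,h1,h2,h3]))(np.arange(29)); rows=emit(Q,q0)
      q,p,M=q0,pr,Mr; me=0; tr=[]
      for x in rows:
        p=p+np.array(x[:3])/1000; M=R.from_rotvec(np.radians(x[3:]))*M; qq=q; q,e=ik(q,p,M); me=max(me,e); tr.append(np.abs(q-qq))
      print(c,up,m,"maxerr",round(me,4),"end",q.round(2),"maxdq",np.max(tr,0).round(2).max(),"zmin",round(min(fk(x,SG,PR)[0][2] for x in Q),3))
      sc=me+max(0,np.max(tr)-.2)
      if best is None or sc<best[0]: best=(sc,rows,Q)
for i in range(0,28,8): print([[float(v) for v in x]+[40] for x in best[1][i:i+8]])
print(np.array([fk(q,SG,PR)[0] for q in best[2][::4]]).round(3))
E
python3 sim.py
```

```text
0.6 0 1.3 maxerr 0.1155 end [ 0.32  0.47  0.36  2.17  3.3   0.51 -0.55] maxdq 1.17 zmin 0.137
0.6 0 1.7 maxerr 0.0711 end [ 0.36  0.46  0.31  2.17  3.27  0.5  -0.5 ] maxdq 1.12 zmin 0.137
0.6 0.1 1.3 maxerr 0.0385 end [ 0.29  0.42  0.4   2.17  3.31  0.51 -0.56] maxdq 0.8 zmin 0.181
0.6 0.1 1.7 maxerr 0.006 end [ 0.31  0.42  0.37  2.17  3.29  0.51 -0.53] maxdq 0.69 zmin 0.181
0.6 0.2 1.3 maxerr 0.0 end [ 0.26  0.37  0.42  2.17  3.31  0.51 -0.56] maxdq 0.27 zmin 0.186
0.6 0.2 1.7 maxerr 0.0 end [ 0.29  0.37  0.39  2.17  3.3   0.51 -0.54] maxdq 0.24 zmin 0.186
0.8 0 1.3 maxerr 0.0083 end [ 0.26  0.48  0.44  2.17  3.35  0.51 -0.61] maxdq 0.76 zmin 0.144
0.8 0 1.7 maxerr 0.0002 end [ 0.26  0.48  0.43  2.17  3.34  0.51 -0.61] maxdq 0.48 zmin 0.144
0.8 0.1 1.3 maxerr 0.0 end [ 0.26  0.43  0.44  2.17  3.34  0.51 -0.59] maxdq 0.3 zmin 0.181
0.8 0.1 1.7 maxerr 0.0 end [ 0.28  0.42  0.41  2.17  3.32  0.51 -0.57] maxdq 0.24 zmin 0.181
0.8 0.2 1.3 maxerr 0.0 end [ 0.34  0.36  0.33  2.17  3.27  0.51 -0.49] maxdq 0.2 zmin 0.186
0.8 0.2 1.7 maxerr 0.0 end [ 0.36  0.36  0.31  2.17  3.26  0.5  -0.48] 
[... 1211 characters left out ...]
, -6.5, 1.7, 3.2, 40]]
[[11.0, -28.0, 28.0, -6.0, 1.6, 3.9, 40], [17.0, -24.0, 27.0, -5.6, 1.6, 4.7, 40], [25.0, -19.0, 24.0, -5.0, 1.5, 5.4, 40], [30.0, -12.0, 19.0, -4.2, 1.4, 6.1, 40], [35.0, -7.0, 13.0, -3.4, 1.6, 6.6, 40], [38.0, 0.0, 7.0, -2.6, 2.0, 7.0, 40], [38.0, 6.0, -1.0, -1.7, 2.4, 7.2, 40], [38.0, 12.0, -9.0, -1.0, 2.8, 7.3, 40]]
[[34.0, 17.0, -15.0, -0.5, 3.5, 7.4, 40], [29.0, 21.0, -22.0, -0.0, 4.1, 7.1, 40], [23.0, 23.0, -27.0, 0.2, 4.7, 7.0, 40], [16.0, 25.0, -30.0, 0.2, 5.1, 6.8, 40]]
[[ 0.47  -0.376  0.186]
 [ 0.45  -0.194  0.26 ]
 [ 0.336 -0.232  0.223]
 [ 0.233 -0.354  0.237]
 [ 0.213 -0.496  0.325]
 [ 0.296 -0.579  0.423]
 [ 0.444 -0.567  0.433]
 [ 0.547 -0.482  0.339]]
```

Call:
play_rows(deltas=[[17,52,24,4.5,-2.3,9.4,40],[2,54,24,4.2,-1.1,9.7,40],[-14,47,18,3,0.6,9.1,40],[-24,30,8,1,2.3,7.8,40],[-28,5,-6,-2,3.4,6,40],[-28,-10,-13,-3.6,4.1,4.6,40],[-29,-14,-10,-3.6,4.6,3.6,40],[-30,-20,-8,-3.9,4.9,2.8,40]])

```text
clock: 4.58
position: [0.3344, -0.232, 0.2265]
tool_rot: [2.232, 1.395, 0.988]
force: [-0.4, 0.2, 0.7]
grip_width: 0.04
```

```bash
python3 -c "
from h import *
go(pan(0,-52,90),180)"
```

```text
clk 4.58 q [ 0.33  0.2   0.32  2.15 -0.32  0.84  1.19] F [ 0.1 -0.1  0.8] w 40.0
pan now [-101.9   35.   267.8] shift [ 114.3 -170.   -87.2] rot [-54.1  -1.8 124.6]
```

On track, so I'll continue.

Call:
play_rows(deltas=[[-30,-25,-4,-4.4,5,2,40],[-28,-29,1,-4.9,4.8,1.4,40],[-24,-33,6,-5.6,4.4,1.2,40],[-21,-35,11,-6.2,3.9,1.1,40],[-14,-37,16,-6.5,3.1,1.3,40],[-9,-37,21,-6.8,2.6,1.8,40],[-1,-35,24,-6.8,2,2.5,40],[4,-32,27,-6.5,1.7,3.2,40]])

```text
clock: 5.58
position: [0.2131, -0.4955, 0.3298]
tool_rot: [-0.934, 0.776, -1.972]
force: [-0.6, -0.2, -0.0]
grip_width: 0.0399
```

Call:
play_rows(deltas=[[11,-28,28,-6,1.6,3.9,40],[17,-24,27,-5.6,1.6,4.7,40],[25,-19,24,-5,1.5,5.4,40],[30,-12,19,-4.2,1.4,6.1,40],[35,-7,13,-3.4,1.6,6.6,40],[38,0,7,-2.6,2,7,40],[38,6,-1,-1.7,2.4,7.2,40],[38,12,-9,-1,2.8,7.3,40]])

```text
clock: 6.58
position: [0.4463, -0.5651, 0.4373]
tool_rot: [-1.124, 0.28, -1.185]
force: [1.1, 0.0, -0.2]
grip_width: 0.04
```

Call:
play_rows(deltas=[[34,17,-15,-0.5,3.5,7.4,40],[29,21,-22,0,4.1,7.1,40],[23,23,-27,0.2,4.7,7,40],[16,25,-30,0.2,5.1,6.8,40]])

```text
clock: 7.08
position: [0.5477, -0.4785, 0.3426]
tool_rot: [-1.389, 0.451, -0.782]
force: [0.5, -0.1, -0.0]
grip_width: 0.04
```

```bash
cat > sim2.py <<'E'
from plan import *
import sys
from h import go,pan
def sim(P,jaw,n):
    o,r=state(); p,M=fk(o["qpos"],SG,PR); q=o["qpos"]
    d=(P-o["position"])/n; w=(tool(jaw)*r.inv()).as_rotvec()/n; me=0;S=0
    for _ in range(n):
        p=p+d; M=R.from_rotvec(w)*M; q0=q; q,e=ik(q,p,M); me=max(me,e); S=max(S,np.abs(q-q0).max())
    print("sim end",q.round(2),"err",round(me,4),"maxdq",round(S,2)," row",np.r_[d*1000,np.degrees(w)].round(2)); return q
E
python3 -c "
from sim2 import *
go(pan(0,-52,90),180); sim(pan(0,-52,90),180,8)"
```

```text
clk 7.08 q [ 0.26  0.35  0.34  2.17  2.87  0.47 -0.13] F [ 0.4  0.1 -0.3] w 40.0
pan now [218.4 -66.6 185.3] shift [ -99.    76.5 -203.3] rot [11.6 28.  20.4]
sim end [ 0.65  0.48  0.06  2.27  3.52  0.25 -0.22] err 0.0 maxdq 0.1  row [-12.38   9.56 -25.42   1.45   3.5    2.54]
```

Call:
play_rows(deltas=[[-12.4,9.6,-25.4,1.5,3.5,2.6,40],[-12.4,9.6,-25.4,1.5,3.5,2.6,40],[-12.4,9.6,-25.4,1.5,3.5,2.6,40],[-12.4,9.6,-25.4,1.5,3.5,2.6,40],[-12.4,9.6,-25.4,1.5,3.5,2.6,40],[-12.4,9.6,-25.4,1.5,3.5,2.6,40],[-12.4,9.6,-25.4,1.4,3.5,2.5,40],[-12.4,9.6,-25.4,1.4,3.5,2.5,40]])

```text
clock: 8.07
position: [0.4475, -0.4031, 0.1393]
tool_rot: [-1.57, 0.962, -0.54]
force: [0.3, -0.1, -1.2]
grip_width: 0.0401
```

Call:
play_rows(deltas=[[0,0,0,0,0,0,40],[0,0,0,0,0,0,40]])

```text
clock: 8.32
position: [0.448, -0.4036, 0.1399]
tool_rot: [-1.572, 0.96, -0.542]
force: [1.2, -0.3, -0.2]
grip_width: 0.0398
```

```bash
python3 -c "
from sim2 import *
go(pan(0,-52,60),180); sim(pan(0,-52,60),180,4)
from h import *
cv2.imwrite('pics/side2.png',vision.grab_frame('side')[:,:,::-1])
b=cv2.imread('pics/side2.png')[160:260,200:320]
cv2.imwrite('pics/s2.png',cv2.resize(b,None,fx=5,fy=5,interpolation=2))"
```

```text
clk 8.32 q [ 0.7   0.47 -0.02  2.24  3.51  0.19 -0.25] F [ 0.9  0.4 -0.8] w 39.8
pan now [  0.6 -53.8  90.4] shift [ 15.5  -7.2 -25.3] rot [ 0.  -0.   0.1]
sim end [ 0.66  0.55  0.01  2.21  3.48  0.23 -0.23] err 0.0 maxdq 0.02  row [ 3.87 -1.81 -6.32  0.01 -0.01  0.02]
```

View pics/s2.png

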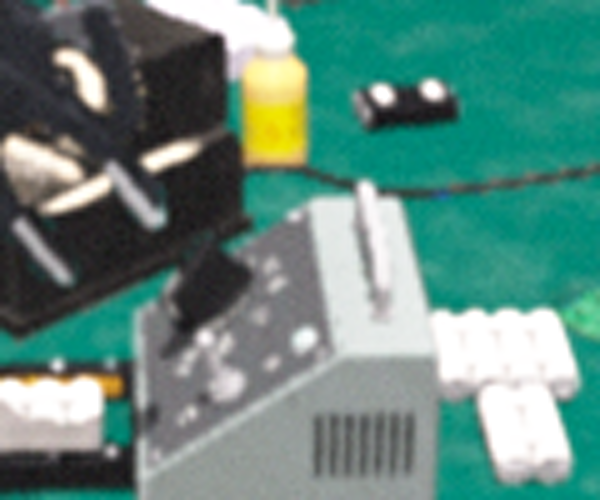

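```bash
python3 -c "
from h import *
for x in(20.6,-19.4):
  for z in (90,96): print(x,z,(proj('side',pan(x,-53.8,z))-[200,160]+.5)*5)
print((proj('side',pan(2.1,-52,28))-[200,160]+.5)*5,'ball pred; seen 205,338')
go(pan(2,-52,13),180)"
```

```text
20.6 90 [152.41587773 227.25902753]
20.6 96 [144.55982746 217.65399198]
-19.4 90 [ 80.48011432 273.52610468]
-19.4 96 [ 72.51264795 264.12191427]
[198.31254657 342.31273028] ball pred; seen 205,338
clk 8.38 q [ 0.7   0.47 -0.02  2.24  3.51  0.19 -0.25] F [ 0.9 -0.2 -0.2] w 40.1
pan now [  0.5 -53.7  90.4] shift [ 40.  -22.  -62.6] rot [ 0. -0.  0.]
```

Call:
play_rows(deltas=[[5,-2.8,-7.8,0,0,0,40],[5,-2.8,-7.8,0,0,0,40],[5,-2.8,-7.8,0,0,0,40],[5,-2.8,-7.8,0,0,0,40],[5,-2.7,-7.8,0,0,0,40],[5,-2.7,-7.8,0,0,0,40],[5,-2.7,-7.8,0,0,0,40],[5,-2.7,-7.8,0,0,0,40]])

```text
clock: 9.38
position: [0.4873, -0.4254, 0.0755]
tool_rot: [-1.574, 0.963, -0.542]
force: [1.0, -0.5, 0.5]
grip_width: 0.0398
```

```bash
python3 -c "
from h import *
go(pan(-25,-52,13),180)"
```

```text
clk 9.38 q [ 0.63  0.65  0.04  2.16  3.46  0.28 -0.22] F [ 1.2  0.1 -0.3] w 39.8
pan now [  0.5 -52.2  11.9] shift [-18.3  11.2 -13.7] rot [-0.  -0.2 -0. ]
```

Call:
play_rows(deltas=[[-2.8,1.7,-2.3,0,0,0,40],[-2.8,1.7,-2.3,0,0,0,40],[-2.8,1.7,-2.2,0,0,0,40],[-2.1,1.3,-1.7,0,0,0,40],[-2.1,1.3,-1.7,0,0,0,40],[-2.1,1.3,-1.7,0,0,0,40]])

```text
clock: 10.12
position: [0.4719, -0.4159, 0.0639]
tool_rot: [-1.574, 0.964, -0.542]
force: [-0.3, -0.1, -0.3]
grip_width: 0.0398
```

Call:
play_rows(deltas=[[-1.4,0.8,-1.1,0,0,0,40],[0,0,0,0,0,0,40]])

```text
clock: 10.38
position: [0.4711, -0.4155, 0.0631]
tool_rot: [-1.574, 0.963, -0.542]
force: [1.6, -1.3, 0.3]
grip_width: 0.0398
```

```bash
python3 -c "
from h import *
go(pan(0,-52,13),180)"
```

```text
clk 10.38 q [ 0.62  0.67  0.06  2.2   3.45  0.35 -0.2 ] F [ 1.8 -0.3 -0.9] w 39.8
pan now [-22.3 -52.   12.7] shift [15.5 -9.2 13. ] rot [ 0.  -0.2 -0. ]
```

Call:
play_rows(deltas=[[-0.7,0.4,-0.6,0,0,0,40],[-0.7,0.4,-0.6,0,0,0,40],[0,0,0,0,0,0,40]])

```text
clock: 10.75
position: [0.4707, -0.4152, 0.0627]
tool_rot: [-1.574, 0.96, -0.542]
force: [6.0, -3.7, 3.4]
grip_width: 0.0398
```

```bash
python3 -c "
from h import *
go(pan(0,-52,13),180)
cv2.imwrite('pics/side3.png',vision.grab_frame('side')[:,:,::-1])
b=cv2.imread('pics/side3.png')[190:260,210:300]
cv2.imwrite('pics/s3.png',cv2.resize(b,None,fx=7,fy=7,interpolation=2))"
```

```text
clk 10.75 q [ 0.62  0.67  0.06  2.21  3.45  0.36 -0.2 ] F [ 7.7 -0.1 -1.2] w 39.8
pan now [-22.9 -52.   12.6] shift [15.9 -9.5 13.4] rot [ 0.1 -0.1 -0.1]
```

View pics/s3.png

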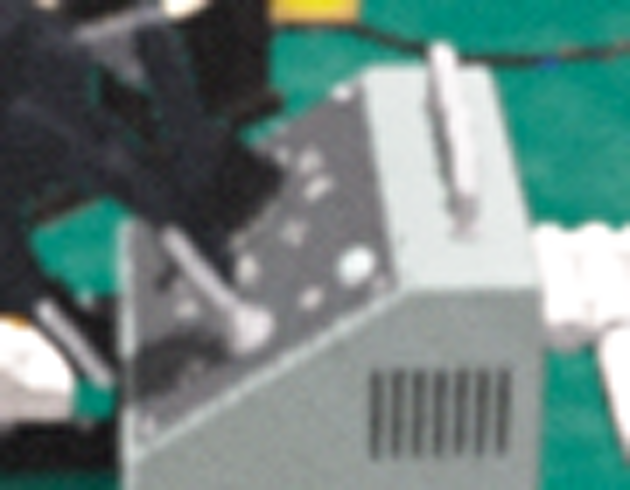

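Call:
play_rows(deltas=[[3.5,-2.1,2.9,0,0,0,40],[4.2,-2.5,3.4,0,0,0,40],[-4,2.4,6.6,0,0,0,40],[-8,4.8,13.2,0,0,0,40],[-10,6,16.5,0,0,0,40],[-10,6,16.5,0,0,0,40],[0,0,0,0,0,0,40]])

```text
clock: 11.68
position: [0.4445, -0.4, 0.1227]
tool_rot: [-1.575, 0.962, -0.543]
force: [-0.9, 0.2, -0.4]
grip_width: 0.0402
```

```bash
python3 -c "
from sim2 import *
from h import *
go(pan(-4,25,70),144);sim(pan(-4,25,70),144,8)
for z in(0,45,90,135,180):
  q,e=ik(np.array([.5,.65,.1,2.18,3.5,.3,-1+np.radians(z)]),pan(-4,25,8),tool(144+z)); print(z,q.round(2),e)
cv2.imwrite('pics/side4.png',vision.grab_frame('side')[:,:,::-1])
cv2.imwrite('pics/top4.png',vision.grab_frame('top')[:,:,::-1])
b=cv2.imread('pics/side4.png')[190:260,210:300]
k=7
b=cv2.resize(b,None,fx=7,fy=7,interpolation=2)
for a,col in((17,(255,0,255)),(-17,(0,0,255))):
  u=(proj('side',pan(-4+21*np.sin(np.radians(a)),-52,8+21*np.cos(np.radians(a))))-[210,190]+.5)*7
  cv2.circle(b,tuple(u.astype(int)),3,col,-1)
cv2.imwrite('pics/s4.png',b)"
```

```text
clk 11.68 q [ 0.66  0.51  0.02  2.26  3.49  0.25 -0.23] F [-1.  -0.2  0.2] w 40.2
pan now [-13.3 -52.5  79.1] shift [50.9 59.9 -2.1] rot [ 17.7 -10.8 -29.5]
sim end [ 0.49  0.51 -0.    2.23  3.05  0.18 -0.58] err 0.0 maxdq 0.06  row [ 6.36  7.48 -0.27  2.22 -1.35 -3.69]
0 [ 0.44  0.66  0.11  2.17  3.47  0.32 -1.  ] 2.077688376610391e-06
45 [ 0.44  0.66  0.11  2.17  3.47  0.32 -0.21] 2.0776883482334335e-06
90 [0.44 0.66 0.11 2.17 3.47 0.32 0.57] 2.0776883588568297e-06
135 [0.44 0.66 0.11 2.17 3.47 0.32 1.36] 2.0776883542845683e-06
180 [0.44 0.66 0.11 2.17 3.47 0.32 2.15] 2.077688346269068e-06
```

View pics/s4.png

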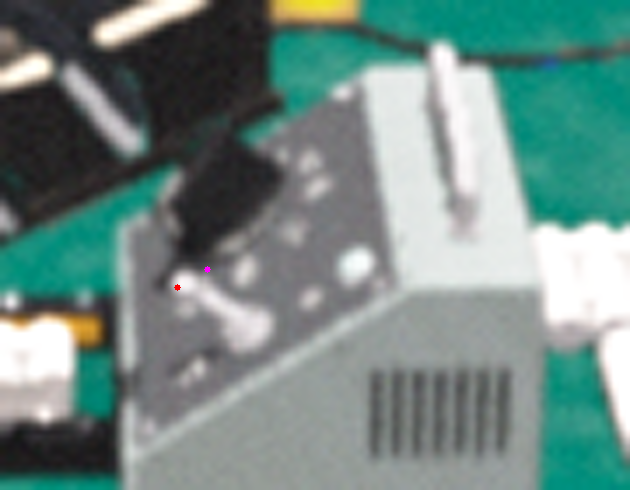

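The ball is at (183,282), next to the predicted off position (178,288), so the load is off. Both that and the contact point put the panel about 1.7 mm further up-slope, so I'll correct for that and plan the knob turn.

```bash
echo 'M0=M0+Rp@np.array([.0017,0,0])' >> h.py
python3 - <<'E'
from sim2 import *
o,r=state()
for via in([],[(pan(-10,60,110),144)],[(pan(-10,25,140),144)]):
    q=o["qpos"];p=o["position"];M=r
    for P,j,n in [(a,b,8) for a,b in via]+[(pan(-4,25,60),144,8),(pan(-4,25,14),144,6),(pan(-4,25,7),144,2)]+[(pan(-4,25,7),144+9*i,1) for i in range(1,21)]:
        d=(P-p)/n; w=(tool(j)*M.inv()).as_rotvec()/n
        for _ in range(n): p=p+d; M=R.from_rotvec(w)*M; q,e=ik(q,p,M)
        if j==144 or (j-144)%45==0: print(j,q.round(2),round(e,4))
    print()
E
```

```text
144 [ 0.63  0.54 -0.11  2.24  3.14  0.24 -0.61] 0.0
144 [ 0.61  0.65 -0.1   2.17  3.14  0.29 -0.61] 0.0
144 [ 0.61  0.67 -0.1   2.16  3.14  0.29 -0.61] 0.0
189 [ 0.46  0.67  0.09  2.16  3.45  0.31 -0.18] 0.0
234 [0.29 0.69 0.3  2.16 3.72 0.36 0.26] 0.0
279 [0.1  0.74 0.53 2.16 3.94 0.46 0.75] 0.0
324 [-0.07  0.83  0.76  2.16  4.07  0.6   1.31] 0.0

144 [ 0.5   0.41 -0.05  2.31  3.05  0.19 -0.62] 0.0
144 [ 0.63  0.54 -0.11  2.24  3.15  0.24 -0.62] 0.0
144 [ 0.61  0.65 -0.1   2.17  3.14  0.29 -0.61] 0.0
144 [ 0.61  0.67 -0.1   2.16  3.14  0.29 -0.61] 0.0
189 [ 0.45  0.67  0.09  2.16  3.45  0.31 -0.19] 0.0
234 [0.29 0.69 0.3  2.16 3.72 0.36 0.26] 0.0
279 [0.1  0.74 0.53 2.16 3.94 0.46 0.75] 0.0
324 [-0.07  0.83  0.77  2.16  4.07  0.6   1.31] 0.0

144 [ 0.69  0.34 -0.16  2.33  3.18  0.16 -0.65] 0.0114
144 [ 0.62  0.54 -0.11  2.24  3.16  0.24 -0.63] 0.0
144 [ 0.6   0.65 -0.09  2.17  3.15  0.29 -0.62] 0.0
144 [ 0.6   0.67 -0.09  2.16  3.15  0.29 -0.62] 0.0
189 [ 0.45  0.67  0.1   2.16  3.46  0.31 -0.2 ] 0.0
234 [0.28 0.69 0.31 2.16 3.73 0.37 0.24] 0.0
279 [0.1  0.74 0.54 2.16 3.94 0.47 0.74] 0.0
324 [-0.07  0.84  0.77  2.16  4.07  0.6   1.3 ] 0.0
```

```bash
python3 -c "
from sim2 import *
sim(pan(-4,25,60),144,8)"
```

```text
sim end [ 0.5   0.53 -0.    2.22  3.05  0.19 -0.58] err 0.0 maxdq 0.06  row [ 7.03  7.03 -1.01  2.21 -1.35 -3.69]
```

Call:
play_rows(deltas=[[7,7,-1,2.2,-1.4,-3.7,40],[7,7,-1,2.2,-1.4,-3.7,40],[7,7,-1,2.2,-1.4,-3.7,40],[7,7,-1,2.2,-1.4,-3.7,40],[7,7,-1,2.2,-1.3,-3.7,40],[7,7,-1,2.2,-1.3,-3.7,40],[7,7,-1,2.2,-1.3,-3.7,40],[7,7,-1,2.2,-1.3,-3.7,40]])

```text
clock: 12.78
position: [0.5015, -0.3436, 0.1122]
tool_rot: [-0.943, 0.961, -0.544]
force: [-0.5, 0.5, 0.3]
grip_width: 0.0401
```

```bash
python3 -c "
from sim2 import *
go(pan(-4,25,15),144);sim(pan(-4,25,15),144,8)
from h import *
cv2.imwrite('pics/side5.png',vision.grab_frame('side')[:,:,::-1])
b=cv2.imread('pics/side5.png')[170:260,205:305]
cv2.imwrite('pics/s5.png',cv2.resize(b,None,fx=6,fy=6,interpolation=2))"
```

```text
clk 12.78 q [ 0.48  0.54  0.01  2.25  3.04  0.26 -0.57] F [-0.4  0.1  0.6] w 40.1
pan now [-4.7 25.2 59.1] shift [ 22.1 -13.5 -35.7] rot [-0.  -0.1  0.2]
sim end [ 0.49  0.64  0.    2.19  3.04  0.3  -0.58] err 0.0 maxdq 0.01  row [ 2.76 -1.69 -4.47 -0.   -0.01  0.02]
```

View pics/s5.png

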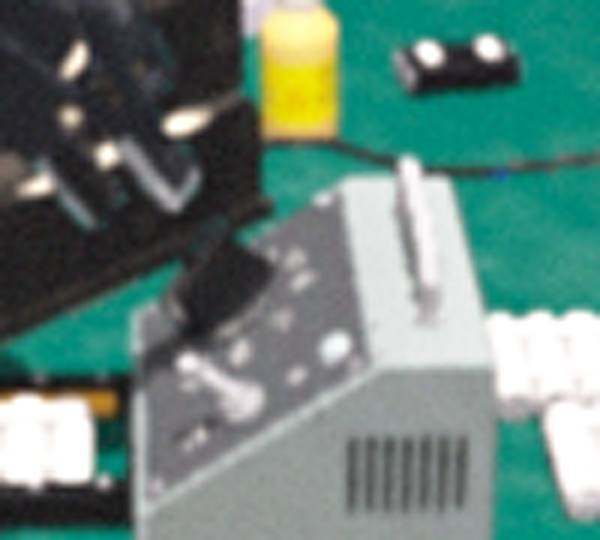

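Call:
play_rows(deltas=[[2.7,-1.6,-4.3,0,0,0,40],[2.7,-1.6,-4.3,0,0,0,40],[2.7,-1.6,-4.3,0,0,0,40],[2.7,-1.6,-4.3,0,0,0,40],[2.7,-1.6,-4.3,0,0,0,40],[2.7,-1.6,-4.3,0,0,0,40],[2.7,-1.6,-4.3,0,0,0,40],[2.7,-1.6,-4.3,0,0,0,40]])

```text
clock: 13.82
position: [0.523, -0.3569, 0.0783]
tool_rot: [-0.946, 0.96, -0.544]
force: [-0.2, -0.0, -0.5]
grip_width: 0.0403
```

Call:
play_rows(deltas=[[0,0,0,0,0,0,10],[0,0,0,0,0,0,10],[0,0,0,0,0,0,10],[0,0,0,0,0,0,10]], grip_force=40)

```text
clock: 14.32
position: [0.5222, -0.3557, 0.078]
tool_rot: [-0.945, 0.962, -0.542]
force: [-3.1, 5.3, -1.6]
grip_width: 0.0116
```

```bash
python3 -c "
from sim2 import *
go(pan(-4,25,8),144)"
```

```text
clk 14.32 q [ 0.49  0.63  0.    2.2   3.04  0.3  -0.58] F [-5.4  2.9  1.8] w 11.6
pan now [-4.6 25.5 17.4] shift [ 4.8 -3.4 -7.3] rot [ 0.  -0.1 -0. ]
```

Call:
play_rows(deltas=[[0.5,0.4,-1.7,0,0,0,10],[0.7,-0.4,-1.2,0,0,0,10],[0.7,-0.4,-1.2,0,0,0,10],[0.7,-0.4,-1.2,0,0,0,10],[0,0,0,0,0,0,10]], grip_force=60)

```text
clock: 14.95
position: [0.5251, -0.3573, 0.0732]
tool_rot: [-0.946, 0.961, -0.544]
force: [-4.3, 3.9, 4.7]
grip_width: 0.0111
```

```bash
python3 -c "
from sim2 import *
go(pan(-4,25,8),144)"
```

```text
clk 14.95 q [ 0.49  0.65  0.    2.19  3.04  0.31 -0.58] F [-1.9  1.2  7.1] w 11.1
pan now [-4.8 25.6 11.5] shift [ 1.9 -1.9 -2.4] rot [ 0.1 -0.1  0.1]
```

Call:
play_rows(deltas=[[0.4,-0.2,-0.7,0,0,0,10],[0.4,-0.2,-0.7,0,0,0,10],[0,0,0,0,0,0,10]])

```text
clock: 15.32
position: [0.5256, -0.3577, 0.0722]
tool_rot: [-0.946, 0.96, -0.544]
force: [-12.9, 10.0, 18.3]
grip_width: 0.0112
```

```bash
python3 -c "
from sim2 import *
go(pan(-4,25,8),144)"
```

```text
clk 15.32 q [ 0.49  0.65  0.    2.19  3.04  0.31 -0.58] F [-2.8  1.9 24.3] w 11.2
pan now [-4.8 25.6 10.4] shift [ 1.4 -1.5 -1.5] rot [ 0.1 -0.1  0.1]
```

Call:
play_rows(deltas=[[0,0,0,-2.2,1.3,3.7,10],[0,0,0,-4.4,2.65,7.4,10],[0,0,0,-4.4,2.65,7.4,10],[0,0,0,-4.4,2.65,7.4,10],[0,0,0,0,0,0,10]])

```text
clock: 15.95
position: [0.5261, -0.358, 0.0726]
tool_rot: [-1.495, 0.959, -0.539]
force: [-11.4, 6.9, 19.4]
grip_width: 0.0112
```

```bash
python3 -c "
from sim2 import *
go(pan(-4.8,25.6,10.4),144+31.5); o,r=state(); print('M',(Rp.T@o['moment']).round(2)) if 0 else None
import h; print('moment pan',(h.Rp.T@o['moment']).round(2))"
```

```text
clk 15.95 q [ 0.39  0.66  0.13  2.2   3.27  0.32 -0.28] F [ 0.2  0.  23.6] w 11.2
pan now [-4.1 25.5 10.4] shift [-0.5  0.4 -0.4] rot [ 0.1  0.  -0.2]
moment pan [0.02 0.53 0.02]
```

Call:
play_rows(deltas=[[0,0,0,-4.4,2.65,7.4,10],[0,0,0,-4.4,2.65,7.4,10],[0,0,0,-4.4,2.65,7.4,10],[0,0,0,-4.4,2.65,7.4,10],[0,0,0,-4.4,2.65,7.4,10],[0,0,0,-4.4,2.65,7.4,10],[0,0,0,0,0,0,10]])

```text
clock: 16.82
position: [0.5269, -0.3579, 0.0731]
tool_rot: [-2.433, 0.961, -0.533]
force: [-9.0, 8.1, 22.7]
grip_width: 0.0113
```

```bash
python3 -c "
from sim2 import *
go(pan(-4.8,25.6,10.4),324); o,r=state()
import h; print('moment pan',(h.Rp.T@o['moment']).round(2))"
```

```text
clk 16.82 q [0.22 0.7  0.37 2.2  3.62 0.38 0.26] F [ 3.3  2.3 25.4] w 11.3
pan now [-3.3 26.1 10.3] shift [-1.4  0.3 -0.8] rot [-46.6  27.7  77.1]
moment pan [ 0.78 -0.12 -0.  ]
```

Call:
play_rows(deltas=[[0,0,0,-4.4,2.65,7.4,10],[0,0,0,-4.4,2.65,7.4,10],[0,0,0,-4.4,2.65,7.4,10],[0,0,0,-4.4,2.65,7.4,10],[0,0,0,-4.4,2.65,7.4,10],[0,0,0,0,0,0,10]])

```text
clock: 17.58
position: [0.5275, -0.3572, 0.0731]
tool_rot: [3.065, 0.964, -0.531]
force: [-9.9, 14.2, 26.6]
grip_width: 0.011
```

Call:
play_rows(deltas=[[0,0,0,-4.4,2.65,7.4,10],[0,0,0,-4.4,2.65,7.4,10],[0,0,0,-4.4,2.65,7.4,10],[0,0,0,-4.4,2.65,7.4,10],[0,0,0,0,0,0,10]])

```text
clock: 18.2
position: [0.5275, -0.3566, 0.0728]
tool_rot: [2.435, 0.966, -0.533]
force: [-10.9, 18.7, 30.0]
grip_width: 0.0112
```

```bash
python3 -c "
from sim2 import *
go(pan(-4.8,25.6,10.4),324); o,r=state()
import h; print('moment pan',(h.Rp.T@o['moment']).round(2))"
```

```text
clk 18.2 q [-0.06  0.85  0.77  2.21  3.98  0.6   1.19] F [ 1.7 10.4 35.5] w 11.2
pan now [-3.6 27.4 10.2] shift [-1.9 -1.  -0.6] rot [-6.8  3.6 10.6]
moment pan [ 2.68  0.31 -0.03]
```

Call:
play_rows(deltas=[[-0.4,-0.4,0.2,-3.4,1.8,5.3,10],[-0.4,-0.4,0.2,-3.4,1.8,5.3,10],[0,0,0,0,0,0,10]])

```text
clock: 18.58
position: [0.5272, -0.3565, 0.0727]
tool_rot: [2.202, 0.959, -0.537]
force: [-6.1, 21.7, 23.2]
grip_width: 0.0112
```

```bash
python3 -c "
from sim2 import *
go(pan(-4.8,25.6,10.4),324); o,r=state()
import h; print('moment pan',(h.Rp.T@o['moment']).round(2))"
```

```text
clk 18.57 q [-0.1   0.89  0.84  2.22  3.99  0.66  1.37] F [-0.1 15.5 28.4] w 11.2
pan now [-3.9 27.4 10.3] shift [-1.6 -1.2 -0.5] rot [-0.1  0.1 -0. ]
moment pan [ 3.63  0.67 -0.02]
```

Call:
play_rows(deltas=[[-1,0.6,1.6,0,0,0,10],[-1,0.6,1.6,0,0,0,10],[-1,0.6,1.6,0,0,0,10],[-0.7,0.4,1.1,0,0,0,10],[0,0,0,0,0,0,10]])

```text
clock: 19.2
position: [0.5239, -0.3544, 0.0784]
tool_rot: [2.204, 0.96, -0.537]
force: [4.9, 11.3, 4.4]
grip_width: 0.0111
```

```bash
python3 -c "
from sim2 import *
go(pan(-4.8,25.6,10.4),324); o,r=state()
import h; print('moment pan',(h.Rp.T@o['moment']).round(2))"
```

```text
clk 19.2 q [-0.1   0.87  0.84  2.23  4.    0.65  1.37] F [ 1.2 12.2  4.5] w 11.1
pan now [-3.8 27.5 17.2] shift [ 1.7 -3.2 -6.1] rot [-0.1  0.1  0.1]
moment pan [ 2.93  0.54 -0.06]
```

Now open the jaws to 40 and back out along the axis.

Call:
play_rows(deltas=[[0,0,0,0,0,0,40],[0,0,0,0,0,0,40],[0,0,0,0,0,0,40],[-4,2.4,6.5,0,0,0,40],[-6,3.6,10,0,0,0,40],[-8,4.8,13,0,0,0,40],[-10,6,16.5,0,0,0,40],[0,0,0,0,0,0,40]])

```text
clock: 20.2
position: [0.4934, -0.3396, 0.1256]
tool_rot: [2.2, 0.959, -0.546]
force: [1.1, -0.9, -0.6]
grip_width: 0.0402
```

```bash
python3 - <<'E'
from sim2 import *
from h import *
for j in(180,360,270): go(pan(-10,-52,70),j);sim(pan(-10,-52,70),j,14)
for n in('top','side'): cv2.imwrite(f'pics/{n}6.png',vision.grab_frame(n)[:,:,::-1])
a=cv2.imread('pics/top6.png')[170:260,250:340];b=cv2.imread('pics/side6.png')[180:270,210:300]
ims=[]
for n,im,o in(('top',a,(250,170)),('side',b,(210,180))):
    im=cv2.resize(im,None,fx=4.4,fy=4.4,interpolation=2)
    for an,col in((54,(0,255,255)),(-126,(255,0,255))):
        u=(proj(n,pan(-4+34*np.cos(np.radians(an)),25+34*np.sin(np.radians(an)),4))-o+.5)*4.4
        cv2.circle(im,tuple(u.astype(int)),2,col,-1)
    ims.append(im)
cv2.imwrite('pics/n6.png',np.hstack(ims))
E
```

```text
clk 20.2 q [-0.15  0.73  0.89  2.3   4.09  0.58  1.35] F [ 0.8 -0.2 -1.3] w 40.2
pan now [-4.4 24.5 75.3] shift [-40.7 -64.8  -7.5] rot [  70.7  -42.6 -117.6]
sim end [ 0.76  0.56  0.06  2.22  4.16  0.32 -0.77] err 0.0 maxdq 0.16  row [-2.91 -4.63 -0.54  5.05 -3.04 -8.4 ]
clk 20.2 q [-0.15  0.73  0.89  2.3   4.09  0.58  1.35] F [ 0.8 -0.2 -1.3] w 40.2
pan now [-4.4 24.5 75.3] shift [-40.7 -64.8  -7.5] rot [-17.7  10.7  29.9]
sim end [-0.05  0.9   1.06  2.28  4.16  0.9   1.98] err 0.0 maxdq 0.05  row [-2.91 -4.63 -0.54 -1.26  0.77  2.13]
clk 20.2 q [-0.15  0.73  0.89  2.3   4.09  0.58  1.35] F [ 0.8 -0.2 -1.3] w 40.2
pan now [-4.4 24.5 75.3] shift [-40.7 -64.8  -7.5] rot [ 26.5 -16.  -43.8]
sim end [0.27 0.63 0.61 2.23 4.25 0.49 0.53] err 0.0 maxdq 0.06  row [-2.91 -4.63 -0.54  1.89 -1.14 -3.13]
```

View pics/n6.png

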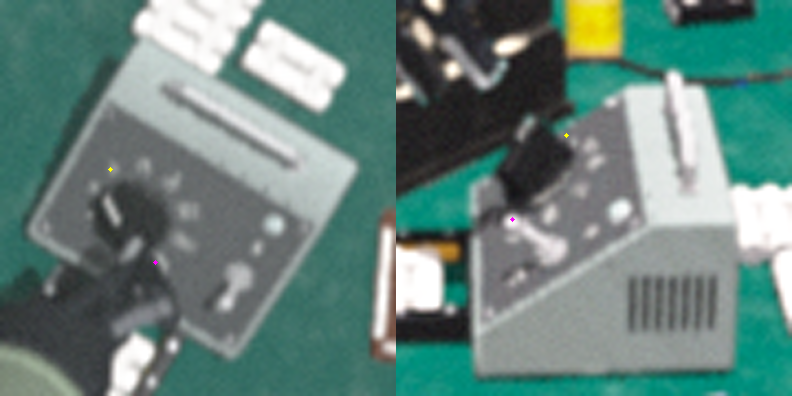

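The pointer line at (112,210) in the top half now points up-left to the 3-dot group near (110,170), and the toggle is still down. Next is moving back over the toggle with jaw 180.

Call:
play_rows(deltas=[[-2.7,-4.3,-0.5,4.7,-2.8,-7.8,40],[-2.7,-4.3,-0.5,4.7,-2.8,-7.8,40],[-2.7,-4.3,-0.5,4.7,-2.8,-7.8,40],[-2.7,-4.3,-0.5,4.7,-2.8,-7.8,40],[-2.7,-4.3,-0.5,4.7,-2.8,-7.8,40],[-2.7,-4.3,-0.5,4.7,-2.8,-7.8,40],[-2.7,-4.3,-0.5,4.7,-2.8,-7.8,40],[-2.7,-4.3,-0.5,4.7,-2.8,-7.8,40]])

```text
clock: 21.3
position: [0.4721, -0.3744, 0.1196]
tool_rot: [-2.741, 0.966, -0.537]
force: [0.2, 0.4, 0.4]
grip_width: 0.0399
```

Call:
play_rows(deltas=[[-2.7,-4.3,-0.5,4.7,-2.8,-7.8,40],[-2.7,-4.3,-0.5,4.7,-2.8,-7.8,40],[-2.7,-4.3,-0.5,4.7,-2.8,-7.8,40],[-2.7,-4.3,-0.5,4.7,-2.8,-7.8,40],[-2.7,-4.3,-0.5,4.7,-2.8,-7.8,40],[-2.7,-4.3,-0.5,4.7,-2.8,-7.8,40],[-2.7,-4.3,-0.5,4.7,-2.8,-7.8,40],[0,0,0,0,0,0,40]])

```text
clock: 22.3
position: [0.4528, -0.4049, 0.1161]
tool_rot: [-1.575, 0.962, -0.528]
force: [-0.3, -0.2, -0.0]
grip_width: 0.0403
```

```bash
python3 -c "
from sim2 import *
go(pan(-8,-52,13),180);sim(pan(-8,-52,13),180,8)"
```

```text
clk 22.3 q [ 0.55  0.54  0.17  2.24  3.74  0.3  -0.48] F [-0.2 -0.3  0.1] w 40.3
pan now [-10.9 -52.3  68.2] shift [ 29.3 -17.2 -43.6] rot [ 0.1 -0.2 -0.9]
sim end [ 0.5   0.67  0.2   2.17  3.66  0.35 -0.47] err 0.0 maxdq 0.02  row [ 3.67 -2.15 -5.45  0.01 -0.02 -0.11]
```

Call:
play_rows(deltas=[[3.7,-2.2,-5.5,0,0,0,40],[3.7,-2.2,-5.5,0,0,0,40],[3.7,-2.2,-5.5,0,0,0,40],[3.7,-2.2,-5.5,0,0,0,40],[3.7,-2.1,-5.5,0,0,0,40],[3.7,-2.1,-5.5,0,0,0,40],[3.6,-2.1,-5.4,0,0,-0.4,40],[3.6,-2.1,-5.4,0,0,-0.4,40]])

```text
clock: 23.3
position: [0.4829, -0.4216, 0.0725]
tool_rot: [-1.575, 0.961, -0.542]
force: [-0.5, -0.4, 0.1]
grip_width: 0.0403
```

```bash
python3 -c "
from sim2 import *
go(pan(13,-52,13),180)"
```

```text
clk 23.3 q [ 0.51  0.67  0.21  2.18  3.67  0.36 -0.46] F [-0.2 -0.6  0.2] w 40.3
pan now [ -7.7 -51.3  12.7] shift [14.  -9.3 12.1] rot [ 0.1 -0.1 -0.1]
```

Call:
play_rows(deltas=[[2.1,-1.3,1.7,0,0,0,40],[2.1,-1.3,1.7,0,0,0,40],[2.1,-1.3,1.7,0,0,0,40],[2.1,-1.3,1.7,0,0,0,40],[2.1,-1.3,1.7,0,0,0,40],[2.1,-1.3,1.7,0,0,0,40],[2.1,-1.3,1.7,0,0,0,40],[0,0,0,0,0,0,40]])

```text
clock: 24.3
position: [0.4978, -0.4309, 0.0851]
tool_rot: [-1.575, 0.96, -0.541]
force: [0.2, -0.0, 0.0]
grip_width: 0.0396
```

Call:
play_rows(deltas=[[0.7,-0.4,0.6,0,0,0,40],[0.7,-0.4,0.6,0,0,0,40],[0,0,0,0,0,0,40]])

```text
clock: 24.68
position: [0.4988, -0.4315, 0.086]
tool_rot: [-1.575, 0.961, -0.542]
force: [0.4, -0.0, -0.6]
grip_width: 0.0401
```

```bash
python3 -c "
from sim2 import *
go(pan(13,-52,13),180)"
```

```text
clk 24.68 q [ 0.53  0.65  0.16  2.13  3.7   0.29 -0.5 ] F [-0.   0.2 -0.7] w 40.1
pan now [ 15.4 -51.5  13.1] shift [-1.9  0.6 -1.4] rot [ 0.1 -0.1 -0.1]
```

Call:
play_rows(deltas=[[0.7,-0.4,0.6,0,0,0,40],[0.7,-0.4,0.6,0,0,0,40],[0,0,0,0,0,0,40]])

```text
clock: 25.05
position: [0.4996, -0.4319, 0.0866]
tool_rot: [-1.575, 0.963, -0.542]
force: [-2.7, 2.0, -3.3]
grip_width: 0.04
```

Call:
play_rows(deltas=[[-3.5,2.1,-2.9,0,0,0,40],[-4.2,2.5,-3.4,0,0,0,40],[-4,2.4,6.6,0,0,0,40],[-8,4.8,13.2,0,0,0,40],[-12,7,20,0,0,0,40],[-15,9,25,0,0,0,40],[-20,12,30,0,0,0,40],[0,0,0,0,0,0,40]])

```text
clock: 26.05
position: [0.4328, -0.3926, 0.179]
tool_rot: [-1.576, 0.956, -0.543]
force: [-0.3, 0.1, -0.4]
grip_width: 0.0397
```

```bash
python3 - <<'E'
from sim2 import *
from h import *
go(pan(-10,-52,70),180)
for n in('top','side'): cv2.imwrite(f'pics/{n}7.png',vision.grab_frame(n)[:,:,::-1])
a=cv2.imread('pics/top7.png')[150:270,240:340];b=cv2.imread('pics/side7.png')[180:300,200:300]
im=cv2.resize(np.hstack([a,b]),None,fx=4,fy=4,interpolation=2)
for an,col in((17,(255,0,255)),(-17,(0,0,255))):
    u=(proj('side',pan(-4+21*np.sin(np.radians(an)),-52,8+21*np.cos(np.radians(an))))-[200,180]+.5)*4
    cv2.circle(im,(int(u[0])+400,int(u[1])),2,col,-1)
cv2.imwrite('pics/n7.png',im)
E
```

```text
clk 26.05 q [ 0.59  0.37  0.11  2.27  3.99  0.16 -0.73] F [-0.5 -0.  -0.2] w 39.7
pan now [  6.  -52.1 133.2] shift [ 19.9 -11.8 -61. ] rot [ 0.2  0.1 -0.1]
```

View pics/n7.png

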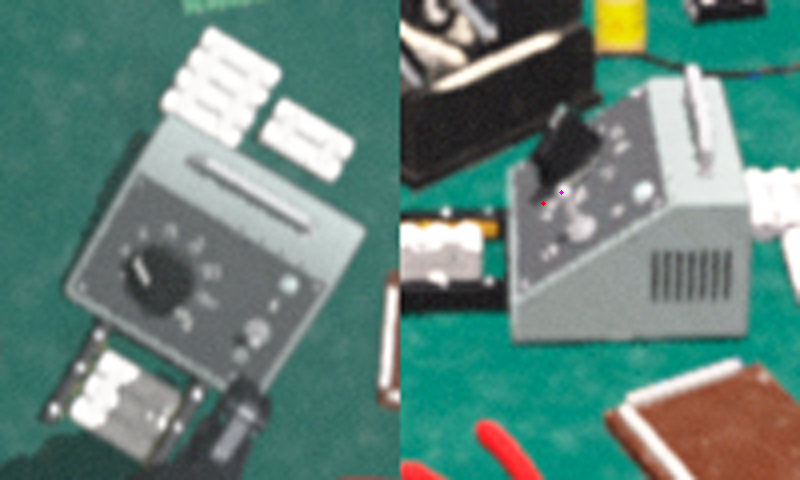

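The ball is now at (562,190), on the "on" mark. The knob pointer is at upper left on the 3-dot setting. The packs haven't moved, apart from the gripper's shadow on the fork pack, and the gripper is clear. I'm handing in.

```bash
python3 -c "
from workcell import workorder
print(workorder.job_done())"
```

```text
the job is handed in; nothing more can be done
None
```

The tester is set to 3 dots with the load back on, and I handed the job in at about 26 s on the clock, under the 61 s limit. `job_done` gives no verdict.

- **Pack:** the pack in the fork has three cells (pack_3). The 4-cell and 2-cell packs lie behind the tester.
- **Order:** I flipped the load off and confirmed it in a picture. I then gripped the knob, pushed it about 7 mm in against its stop and turned it 180° counter-clockwise, from 8 dots to 3. I let it spring out, released it, then flipped the load on.
- **Last checks:** the final picture shows the pointer at the 3-dot group and the toggle ball on its predicted "on" position. The packs are in place and the gripper is clear, with about zero force.
- **Latch not tested:** after the turn the knob came back to its original height with almost no twist about its axis. I did not try turning it again.
- **Forces:** in the readings I took, the push on the knob peaked at about 35 N and the sideways force at about 15 N. The gripped bar read 11 mm wide instead of 13.
- **Corrections on the way:** the first approach ran the wrist into joint limits, so I moved the arm round to another posture before touching anything. My panel position was about 1.7 mm off along the slope; the toggle contact and the pictures both showed it, and I corrected it before gripping the knob.

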